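Level the display shelf with its sprung levelling foot

ROBOT

A 6-joint arm with a two-finger parallel gripper is mounted at the origin on the work surface; the furniture and walls round the work are solid. World frame = base frame: x ahead of the robot, y to its left, z up, the work surface at z = 0. Lengths are in m, angles in rad, forces in N, time in s.
With the tool pointing down it reaches from about 0.3 to 0.85 m from the base axis. Payload 5.4 kg.
Tool frame: the origin (TCP) lies between the finger pads; the fingertips stand 19 mm ahead of it and the grasp point (between the pads) is the TCP; z points along the fingers, y is the line along which they close (so a half turn about z gives the same grasp; the last joint's range is limited). The gripper opens to 85 mm and grips with 20 to 120 N. Pads are 22 mm wide; open, the fingers measure 114 mm over their backs; the gripper's body (76 mm by 85 mm) begins 54 mm behind the grasp point. The pads swing forward as they close: fully open they stand 13 mm farther back than shut.
Start: joints at [-1.498, 0.158, 1.597, -0, 1.386, -0.21], TCP at [0.16, -0.552, 0.228] pointing down, gripper open.
Joint ranges: [-2.91, 2.91], [-0.94, 2.29], [0.18, 2.7], [-1.29, 4.43], [0.17, 2.64], [-3, 3]. Speed limits (rad/s): [2.57, 2.57, 3.14, 3.14, 3.14, 3.14].

INTERFACE

Orientations are given as a unit quaternion [w, x, y, z].
In Python, from rig import robot, imaging gives the robot as it stands (robot), with the cameras (imaging).
- The arm moves only by the tool inch_along, called after "Emit:" as name(argument=value, ...) on one line, values as JSON. Schema: {"type":"object","properties":{"plan":{"type":"array","items":{"type":"array","prefixItems":[{"type":"array","items":{"type":"number"},"minItems":3,"maxItems":3},{"type":"array","items":{"type":"number"},"minItems":3,"maxItems":3},{"type":"number"}],"minItems":3,"maxItems":3},"minItems":1,"maxItems":5},"grip_force":{"type":"number"},"only":{"type":"string"},"quiet":{"type":"boolean"},"lines":{"type":"string"}},"required":["plan"],"additionalProperties":false}. plan is a list of rows, 1 to 5 of them, each written [[rx, ry, rz], [dx, dy, dz], opening]: a rotation vector rx, ry, rz in rad, then dx, dy, dz in m, then the finger opening in m; each row is the pose to reach, as a shift and turn from the pose commanded when the call began, along the tool's axes at that moment; what a row does not reach only later rows make up. A row lasts 1/10 s, in which the tool goes at most 0.05 m and 0.15 rad, less where a joint would pass 70% of its speed; a pose out of reach is approached as far as the arm can. The fingers move at their own pace and stop on an object; grip_force is the grip in N (left out, the last holds). Time passes only in rows, so rows that do not move let the fingers close. The tool returns the time, the measured TCP pose, the force, the opening and the grip force at its end. only (a regular expression) keeps the lines of the reply that match it, lines (a string "A,B") keeps lines A to B, and quiet returns only ok. Input that does not fit is refused with a message, and nothing moves.
- robot.state(): the state, without advancing time (a new reading comes with each control period).
- imaging.camera(name): name is "scene" or "top" or "wrist"; returns a dict with "img" (400x640x3 uint8, red, green, blue), "fx", "fy", "cx", "cy" (pixels), "eye" and "rotation" of the camera in the world; the wrist camera has in their place "tool_from_camera" (4x4, takes a point from camera to tool coordinates, whose origin is the TCP and whose axes are the flange's). Camera axes: x right, y down, z forward; pixel columns grow to the right and rows downward; lengths in m; the calibration is good to about 2 mm. A picture is of the moment at which its call begins: read the wrist's pose just before it. There is no depth.
- robot.job_done(): hands the job in; it is judged then, once.
The state is a dict: "time_s": time; "joints": joint angles; "dq": joint speeds; "tau": joint torques, N m; "position": TCP position; "tcp_rot": TCP orientation; "contact_force": force on the tool from outside, world axes, zero at the start; "wrist_torque": the same for the moment, N m; "gripper_width": finger opening in m; "finger_force": force on a finger pad.
Only numpy, scipy, OpenCV 4.12 (cv2) and the standard library are available. Lean on these libraries where they do the work, as an engineer would, in place of code of your own. Each camera call takes 0.05 s, during which the arm holds its last target. There are 200 camera calls.

TASK

The little wooden display shelf on the counter is out of level. First take the hand stamp off it and leave it standing upright on the counter; then grip the round black levelling knob at the end of the shelf, press it well down against its spring so that the shelf sits firmly on its foot, and, still pressing, turn it until the bubble of the built-in spirit level rests between the two black lines. Finish with the knob still gripped and pressed down and the bubble centred, and leave the macaron and the bell where they are.

Things in the scene. Friction and masses are not known exactly. Their poses are not given: they have to be found in the camera images.
- shelf_stand: fixed base of the display shelf: dark steel plate 114 (x) x 270 (y) x 8 mm on the counter. Origin: centre of its underside; own y axis runs along the shelf from the pivot end to the knob end, z up. All own-frame offsets given elsewhere are in this frame
- board_end (a point): middle of the top edge of the wooden board's knob end, own y = +140 mm. Board 100 (x) x 280 (y) x 12 mm, centred over the base, top about 46 mm over the counter, pivoting about own x at y = -110 mm. A spring lifts the knob end 3 mm above level with 3 to 4 N; pressed at the knob, the board settles on its levelling foot
- knob_top (a point): centre of the top of the round black levelling knob, 36 mm diameter, 30 mm high, upright axis, at own x = 0, y = +110 mm. Unpressed its top is about 95 mm over the counter, its underside 16 mm clear of the board. Clockwise from above lengthens the foot: raises the knob end 2.5 mm per rad; at the start it is 0.5 to 1.45 rad too short. It stays where turned; little torque (0.1 Nm)
- knob_press (a joint): how far the knob is pushed down towards the board against its spring, m: 0 = up, 0.012 = bottomed. Takes 2 N to begin and 0.9 N more per mm. When it is 5 mm or more down the shelf sits on its foot; the board's own sinking (3 to 7 mm) comes on top of this travel
- vial_mid (a point): top of the spirit level's glass midway between its two black lines, at own x = -34 mm, y = -50 mm, 68 mm over the counter. Green tube along the shelf, 120 mm long, 18 mm thick, between aluminium end blocks (138 x 22 mm over all); black lines 36 mm apart; white bubble showing 23 mm long
- bubble (a joint): position of the bubble along the tube, m: 0 = midway between the two black lines, positive towards the knob end. It runs to the high end. With the shelf on its foot it moves about 23 mm towards the knob end per rad of clockwise turn; unpressed it stands at about +28 mm as the spring lifts the board
- stamp: wooden hand stamp standing on the board near the knob, 76 mm high, 60 g: foot block 29 (x) x 45 (y) x 20 mm, a turned neck 26 mm and from 40 to 76 mm a turned round grip 28 mm in diameter to grasp. Origin: centre of its underside; z up its grip
- macaron: pink macaron, 47 x 47 x 28 mm, loose on the counter beyond the shelf. Origin: centre of its underside. To be left alone
- bell: brass call bell on a black foot, 76 mm wide, 60 mm high, loose, to the right of the shelf and nearer the robot. Origin: centre of its underside. To be left alone

How it is judged:
By the outcome, as a careful person would: the job done as asked, in the order asked, and still so for the second after the job is handed in, while the arm keeps its last pose, push and grip.
It also fails if it takes over 51 s, if anything falls off the work surface, if the arm or the gripper's body presses on something with over 40 N, if the wrist force passes 120 N, or if a joint passes its speed limit or range.

## Working session

There is one attempt and no reset: what is moved stays moved. The work goes in short steps, Python scripts to look and compute and a tool call to move; the robot and the scene stay as the last step left them, time stands still between calls to the robot, and variables do not carry over. Pictures are saved under pics/ and viewed, at most 10 in all, crops included, and the job is handed in when it is done.

```bash
ls; mkdir -p pics; python3 - <<'E'
from rig import robot, imaging
import cv2,numpy as np,json
s=robot.state();print(s)
for n in("scene","top"):
    c=imaging.camera(n);cv2.imwrite(f"pics/{n}1.png",c["img"][:,:,::-1])
    np.savez(f"{n}.npz",**{k:c[k] for k in("fx","fy","cx","cy","eye","rotation")})
    print({k:c[k] for k in c if k!="img"})
E
```

```text
pics
rig.py
{'time_s': 0.0, 'joints': array([-1.49808522e+00,  1.59015296e-01,  1.59821828e+00,  1.98332307e-05,
        1.38622533e+00, -2.10110326e-01]), 'dq': array([ 0.00174152,  0.00089217, -0.00069697,  0.0009279 , -0.00023228,
        0.00180065]), 'tau': array([ 4.26023735e-04, -3.96001267e+01, -3.31429589e+01, -2.80183531e-04,
        8.37302621e-03,  1.56302440e-05]), 'position': array([ 0.16039817, -0.55154805,  0.22754286]), 'tcp_rot': array([-9.30256303e-04,  9.90017982e-01,  1.40938015e-01,  7.37785025e-05]), 'contact_force': array([-0.64598806,  0.21435176,  0.45035463]), 'wrist_torque': array([-0.00389011,  0.01741306,  0.0477831 ]), 'finger_force': 0.0, 'gripper_width': 0.08553033861080897}
{'fx': 424.0130457312507, 'fy': 424.0130457312507, 'cx': 315.03674044220253, 'cy': 194.7006836449939, 'eye': array([-0.14994728,  0.52970108,  0.81978432]), 'rotation': array([ 0.17226904, -0.37067962,  0.82879247, -0.38212962])}
{'fx': 422.1577634017539, 'fy': 422.1577634017539, 'cx': 323.7650501527327, 'cy': 199.89722950903146, 'eye': array([ 0.43400255, -0.03742495,  1.10414926]), 'rotation': array([-0.03568605,  0.71371901, -0.69898295,  0.02746851])}
```

View pics/scene1.png

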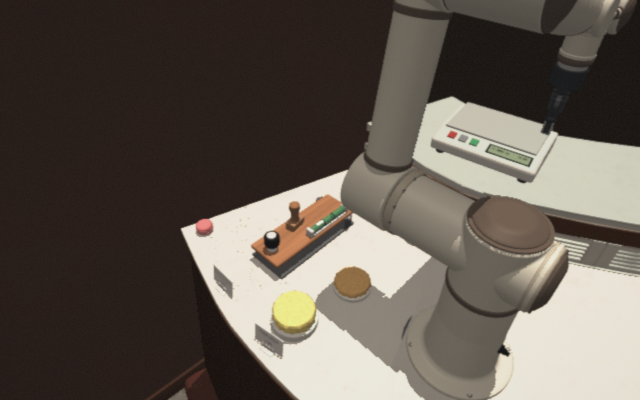

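View pics/top1.png

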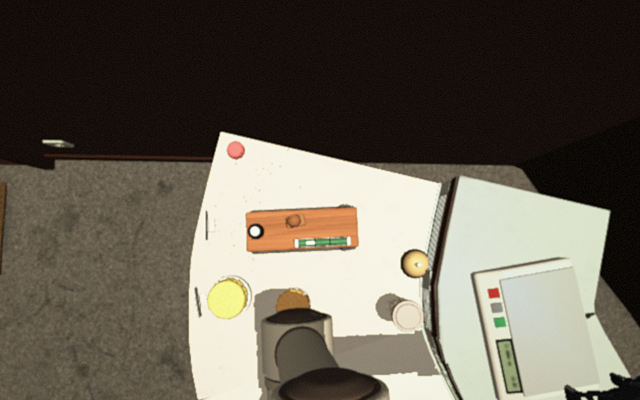

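The top view shows the knob at about (256,231), the stamp at (294,220), the vial at (322,242), the macaron at (235,149) and the bell at (415,263). I'll enlarge both views to read these more precisely.

```bash
python3 - <<'E'
import cv2,numpy as np
t=cv2.imread("pics/top1.png")[195:262,235:370];s=cv2.imread("pics/scene1.png")[190:276,240:370]
t=cv2.resize(t,None,fx=5,fy=5,interpolation=cv2.INTER_CUBIC)  # origin 235,195
cv2.imwrite("pics/tc.png",t)
s=cv2.resize(s,None,fx=6,fy=6,interpolation=cv2.INTER_CUBIC)
cv2.imwrite("pics/sc.png",s)
E
```

```text
(no output)
```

View pics/tc.png

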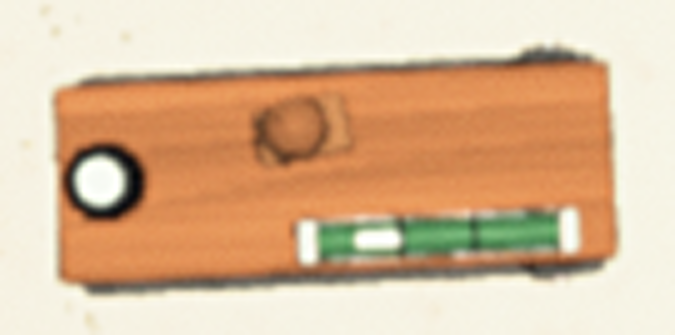

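View pics/sc.png

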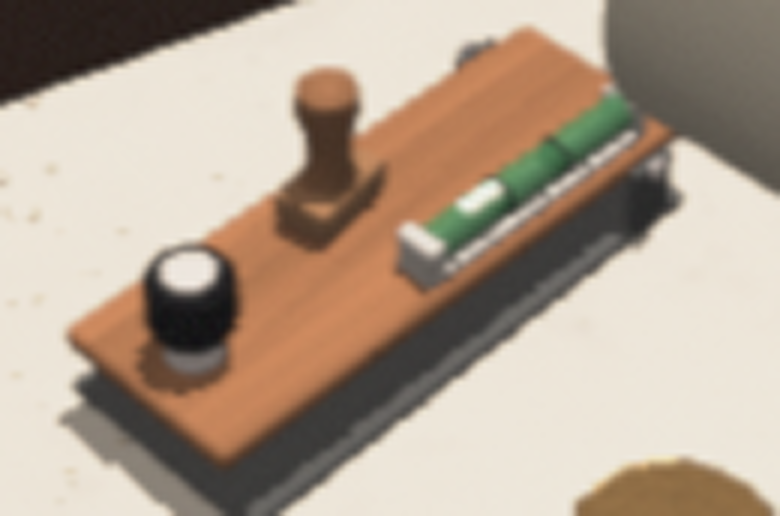

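The crops give these points:
- **Knob's white top:** (100,181) in the top crop, (188,270) in the scene crop.
- **Stamp top:** (295,128) and (327,88).
- **Board corners:** visible in both crops.
- **Vial lines:** (402,238) and (475,233) in the top crop, with the bubble left of the lines (knob side).

Next I triangulate them.

```bash
cat > h.py <<'E'
import numpy as np
from scipy.spatial.transform import Rotation as R
def q(w): return R.from_quat([w[1],w[2],w[3],w[0]])
C={n:np.load(n+".npz") for n in("scene","top")}
def ray(n,p):
    c=C[n]; d=q(c["rotation"]).apply([(p[0]-c["cx"])/c["fx"],(p[1]-c["cy"])/c["fy"],1]); return c["eye"],d/np.linalg.norm(d)
def tri(rs):
    A=sum(np.eye(3)-np.outer(d,d) for e,d in rs); b=sum((np.eye(3)-np.outer(d,d))@e for e,d in rs)
    X=np.linalg.solve(A,b); return X,[np.linalg.norm(np.cross(X-e,d)) for e,d in rs]
def plane(n,p,z):
    e,d=ray(n,p); return e+d*(z-e[2])/d[2]
def T(x,y): return (235+(x+.5)/5-.5,195+(y+.5)/5-.5)
def S(x,y): return (240+(x+.5)/6-.5,190+(y+.5)/6-.5)
E
python3 - <<'E'
from h import *
np.set_printoptions(precision=4,suppress=True)
for n,t,s in [("knob",(101,181),(188,270)),("stamp",(295,128),(327,88)),("c1",(57,88),(68,333)),("c2",(607,64),(528,28)),("c3",(615,258),(672,130)),("c4",(62,283),(225,462)),("vial line k",(402,238),(507,190)),("line p",(475,233),(558,148))]:
    print(n,*tri([ray("top",T(*t)),ray("scene",S(*s))]))
print("mac",plane("top",(235,149),.028),"bell",plane("top",(415,263),.06))
for p in [(345,93),(352,148),(255,108),(262,163)]: print(plane("top",T(*p),.066))
for p in [(278,210),(318,245),(383,180)]: print(plane("scene",S(*p),.047))
for p in [(278,195),(318,219),(383,165)]: print(plane("scene",S(*p),.067))
print(plane("top",(270,210),0),plane("top",(240,125),0), plane("top",(195,300),0))
E
```

```text
knob [0.4472 0.1389 0.0941] [np.float64(0.0004829129069225584), np.float64(0.0004829129069225144)]
stamp [0.4735 0.0448 0.1172] [np.float64(0.000406957568074483), np.float64(0.0004069575680744589)]
c1 [0.4936 0.1711 0.0435] [np.float64(0.00025925008908462), np.float64(0.0002592500890846242)]
c2 [ 0.5117 -0.1059  0.0401] [np.float64(0.0001765993467629339), np.float64(0.00017659934676294558)]
c3 [ 0.4162 -0.1097  0.0377] [np.float64(0.00244329402536649), np.float64(0.002443294025366457)]
c4 [0.3961 0.1649 0.0435] [np.float64(0.00024628908421358474), np.float64(0.00024628908421359884)]
vial line k [ 0.4212 -0.0063  0.0631] [np.float64(0.0018300624823259087), np.float64(0.0018300624823259382)]
line p [ 0.4251 -0.0414  0.063 ] [np.float64(0.0008587672657546444), np.float64(0.0008587672657545927)]
mac [0.6581 0.2091 0.028 ] bell [ 0.3771 -0.2506  0.06  ]
[0.493  0.0246 0.066 ]
[0.466  0.0205 0.066 ]
[0.4847 0.0688 0.066 ]
[0.4577 0.0645 0.066 ]
[0.4891 0.0631 0.047 ]
[0.4611 0.0637 0.047 ]
[0.473  0.0171 0.047 ]
[0.4796 0.0695 0.067 ]
[0.4571 0.066  0.067 ]
[0.4639 0.0243 0.067 ]
[0.5033 0.117  0.    ] [0.7293 0.2048 0.    ] [0.2668 0.3031 0.    ]
```

```bash
cat > go.py <<'E'
# go.py x y z yaw : shift/turn in tool axes from the measured pose
import sys; from h import *; from rig import robot, imaging
s=robot.state(); r=q(s["tcp_rot"]); x,y,z,yaw=map(float,sys.argv[1:])
d=r.inv().apply(np.array([x,y,z])-s["position"])
g=R.from_euler("z",yaw)*R.from_euler("x",np.pi)
print("row",np.round((r.inv()*g).as_rotvec(),3),np.round(d,4),"j",np.round(s["joints"],2),"t",s["time_s"],"F",np.round(s["contact_force"],1),"w",s["gripper_width"],s["finger_force"])
E
python3 go.py 0.4735 0.0448 0.19 0.283
```

Emit:
inch_along(plan=[[[0, 0, 0], [0.467, -0.485, 0], 0.055], [[0, 0, 0], [0.467, -0.485, 0], 0.055], [[0, 0, 0], [0.467, -0.485, 0], 0.055], [[0, 0, 0], [0.467, -0.485, 0], 0.055], [[0, 0, 0], [0.467, -0.485, 0], 0.055]], grip_force=25)

```text
time_s: 0.6
position: [0.2771, -0.3288, 0.228]
tcp_rot: [-0.0, 0.99, 0.141, 0.0]
contact_force: [0.4, 0.0, -0.2]
gripper_width: 0.0552
finger_force: 0.0
```

```bash
python3 go.py 0.4735 0.0448 0.19 0.283
```

```text
row [-0.001 -0.    -0.001] [ 0.2926 -0.3041  0.0383] j [-1.15 -0.24  1.98  0.    1.4   0.14] t 0.6 F [ 0.4  0.  -0.2] w 0.055153549468026794 0.0
```

Emit:
inch_along(plan=[[[0, 0, 0], [0.293, -0.304, 0], 0.055], [[0, 0, 0], [0.293, -0.304, 0], 0.055], [[0, 0, 0], [0.293, -0.304, 0], 0.055], [[0, 0, 0], [0.293, -0.304, 0], 0.055], [[0, 0, 0], [0.293, -0.304, 0], 0.055]])

```text
time_s: 1.1
position: [0.3934, -0.1075, 0.2284]
tcp_rot: [0.0, 0.99, 0.141, 0.0]
contact_force: [0.8, -0.9, -0.1]
gripper_width: 0.0549
finger_force: 0.0
```

```bash
python3 go.py 0.4735 0.0448 0.19 0.283
```

```text
row [ 0.    -0.    -0.001] [ 0.1194 -0.124   0.0384] j [-0.57 -0.3   2.03 -0.    1.41  0.72] t 1.1 F [ 0.8 -0.9 -0.1] w 0.054909579689128275 0.0
```

Emit:
inch_along(plan=[[[0, 0, 0], [0.119, -0.124, 0.038], 0.055], [[0, 0, 0], [0.119, -0.124, 0.038], 0.055], [[0, 0, 0], [0.119, -0.124, 0.038], 0.055], [[0, 0, 0], [0.119, -0.124, 0.038], 0.055], [[0, 0, 0], [0.119, -0.124, 0.038], 0.055]])

```text
time_s: 1.6
position: [0.4724, 0.0456, 0.1889]
tcp_rot: [-0.001, 0.99, 0.143, -0.001]
contact_force: [-0.5, 0.1, 0.7]
gripper_width: 0.0548
finger_force: 0.0
```

```bash
python3 go.py 0.4735 0.0448 0.102 0.283
python3 - <<'E'
from h import *; from rig import robot, imaging; import cv2
s=robot.state(); c=imaging.camera("wrist"); M=c["tool_from_camera"]; print(M)
im=c["img"][:,:,::-1].copy()
# predicted pixels of knob/stamp/vial
for X in ([.4472,.1389,.095],[.4735,.0448,.122],[.4232,-.024,.068]):
    p=q(s["tcp_rot"]).inv().apply(np.array(X)-s["position"]); p=np.linalg.inv(M)@np.r_[p,1]
    u=(c["cx"]+c["fx"]*p[0]/p[2],c["cy"]+c["fy"]*p[1]/p[2]); print(u)
    cv2.drawMarker(im,(int(u[0]),int(u[1])),(255,0,255),0,12,1)
cv2.imwrite("pics/w1.png",im)
E
```

```text
row [-0.002  0.002  0.004] [0.001  0.0012 0.0869] j [-0.16 -0.07  1.91  0.    1.3   1.12] t 1.6 F [-0.5  0.1  0.7] w 0.05480321542383218 0.0
[[ 4.51665630e-04 -9.47802080e-01 -3.18858923e-01  8.23862976e-02]
 [ 9.99999824e-01  5.50918628e-04 -2.21089221e-04 -1.16617640e-05]
 [ 3.85214144e-04 -3.18858767e-01  9.47802162e-01 -1.45309970e-01]
 [ 0.00000000e+00  0.00000000e+00  0.00000000e+00  1.00000000e+00]]
(np.float64(212.63280033303496), np.float64(195.98553950965695))
(np.float64(319.88815288318096), np.float64(208.27808524698202))
(np.float64(367.36870674265674), np.float64(248.74809243441095))
```

View pics/w1.png

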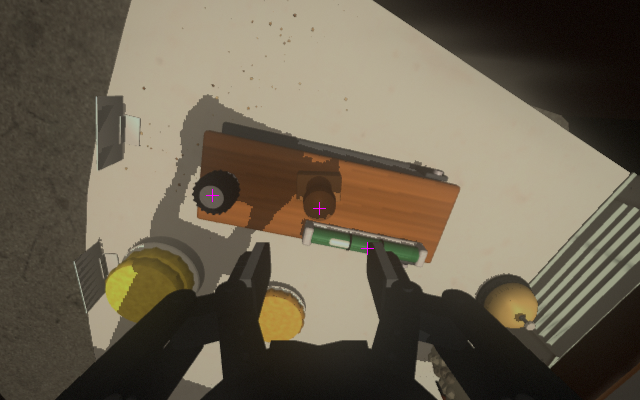

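The predicted marks land on the knob (213,196) and the stamp grip (319,208), so the measurements hold. Going down to grip the stamp.

Emit:
inch_along(plan=[[[0, 0, 0], [0.001, 0, 0.04], 0.055], [[0, 0, 0], [0.001, 0, 0.07], 0.055], [[0, 0, 0], [0.001, 0, 0.085], 0.055], [[0, 0, 0], [0.001, 0, 0.085], 0.055], [[0, 0, 0], [0.001, 0, 0.085], 0.02]], grip_force=30)

```text
time_s: 2.15
position: [0.4739, 0.0421, 0.1062]
tcp_rot: [0.0, 0.99, 0.14, 0.0]
contact_force: [0.6, -0.2, 0.1]
gripper_width: 0.0418
finger_force: 0.0
```

Emit:
inch_along(plan=[[[0, 0, 0], [0, 0, 0], 0.015], [[0, 0, 0], [0, 0, 0], 0.015], [[0, 0, 0], [0, 0, 0], 0.015], [[0, 0, 0], [0, 0, 0], 0.015]], grip_force=30)

```text
time_s: 2.55
position: [0.4749, 0.0429, 0.107]
tcp_rot: [0.0, 0.99, 0.141, 0.001]
contact_force: [-0.7, 1.2, 6.7]
gripper_width: 0.025
finger_force: 29.5
```

```bash
python3 go.py 0.4735 0.0448 0.19 0.283
```

```text
row [ 0.001 -0.003 -0.   ] [-0.0006 -0.0021 -0.083 ] j [-0.16  0.04  1.98  0.    1.12  1.12] t 2.55 F [-0.7  1.2  6.7] w 0.025004852977569166 29.493960214604158
```

Emit:
inch_along(plan=[[[0, 0, 0], [0, 0, -0.03], 0.015], [[0, 0, 0], [0, 0, -0.06], 0.015], [[0, 0, 0], [0, 0, -0.06], 0.015]], grip_force=40)

```text
time_s: 2.85
position: [0.4767, 0.0425, 0.17]
tcp_rot: [0.001, 0.99, 0.141, 0.004]
contact_force: [0.5, 0.6, 0.7]
gripper_width: 0.0248
finger_force: 39.1
```

```bash
python3 go.py 0.585 0.05 0.15 0.283
python3 - <<'E'
from rig import robot, imaging; import cv2
a=imaging.camera("scene")["img"][150:300,220:400,::-1]; b=imaging.camera("wrist")["img"][:,:,::-1]
o=cv2.resize(a,(600,500))[:, :]; b=cv2.resize(b,(200,125)); o=cv2.resize(o,(600,500)); 
import numpy as np
p=np.zeros((500,200,3),'uint8'); p[:125]=b; cv2.imwrite("pics/l1.png",np.hstack([o,p]))
E
```

```text
row [ 0.004 -0.008  0.   ] [0.1059 0.023  0.0209] j [-0.16 -0.05  1.93 -0.    1.25  1.12] t 2.85 F [0.5 0.6 0.7] w 0.024762605505240044 39.108788330631796
```

View pics/l1.png

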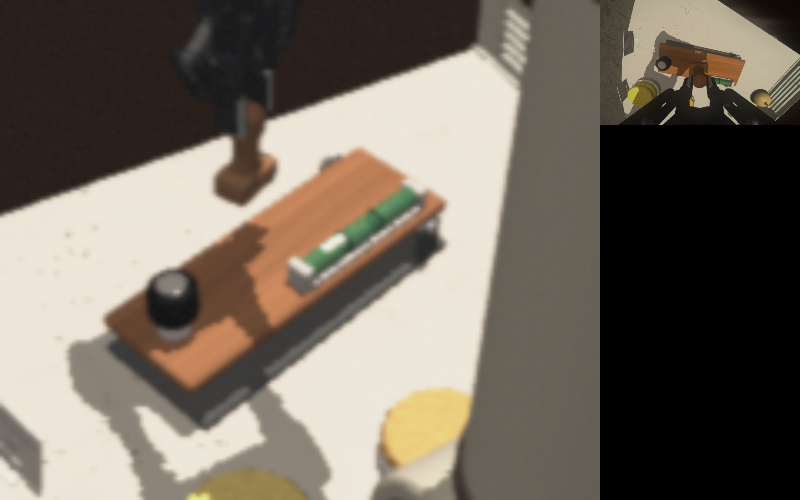

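The stamp hangs upright in the gripper, with its foot at about (245,180), clear of the shelf. Moving it out behind the shelf and lowering it.

Emit:
inch_along(plan=[[[0, 0, 0], [0.045, 0.01, 0], 0.015], [[0, 0, 0], [0.09, 0.02, 0], 0.015], [[0, 0, 0], [0.106, 0.023, 0], 0.015], [[0, 0, 0], [0.106, 0.023, 0], 0.015], [[0, 0, 0], [0.106, 0.023, 0], 0.015]])

```text
time_s: 3.45
position: [0.5805, 0.0506, 0.1637]
tcp_rot: [-0.0, 0.99, 0.141, -0.002]
contact_force: [-0.4, 1.1, -1.3]
gripper_width: 0.0246
finger_force: 39.2
```

```bash
python3 go.py 0.585 0.05 0.064 0.283
```

```text
row [-0.001  0.003 -0.   ] [0.0045 0.002  0.0997] j [-0.12  0.24  1.64 -0.    1.27  1.17] t 3.45 F [-0.4  1.1 -1.3] w 0.02460188324383847 39.18117170833284
```

Emit:
inch_along(plan=[[[0, 0, 0], [0, 0, 0.03], 0.015], [[0, 0, 0], [0, 0, 0.06], 0.015], [[0, 0, 0], [0, 0, 0.085], 0.015], [[0, 0, 0], [0, 0, 0.095], 0.015], [[0, 0, 0], [0, 0, 0.098], 0.015]])

```text
time_s: 3.95
position: [0.58, 0.0506, 0.0662]
tcp_rot: [-0.0, 0.99, 0.141, -0.002]
contact_force: [1.0, 0.7, 0.7]
gripper_width: 0.0246
finger_force: 39.2
```

Emit:
inch_along(plan=[[[0, 0, 0], [0, 0, 0], 0.015]])

```text
time_s: 4.05
position: [0.5819, 0.0504, 0.0682]
tcp_rot: [0.0, 0.99, 0.141, 0.0]
contact_force: [-1.5, -0.3, -0.5]
gripper_width: 0.0245
finger_force: 39.2
```

```bash
python3 go.py 0.585 0.05 0.061 0.283
```

```text
row [ 0.    -0.001 -0.   ] [0.0029 0.0013 0.0072] j [-0.12  0.35  1.7  -0.    1.09  1.17] t 4.05 F [-1.5 -0.3 -0.5] w 0.024460125528619422 39.215261611388996
```

Emit:
inch_along(plan=[[[0, 0, 0], [0, 0, 0.003], 0.015], [[0, 0, 0], [0, 0, 0.004], 0.015]])

```text
time_s: 4.25
position: [0.5827, 0.0504, 0.0646]
tcp_rot: [0.0, 0.99, 0.141, 0.001]
contact_force: [-0.4, 0.0, 0.1]
gripper_width: 0.0248
finger_force: 39.2
```

Emit:
inch_along(plan=[[[0, 0, 0], [0, 0, 0.002], 0.015], [[0, 0, 0], [0, 0, 0.002], 0.015]])

```text
time_s: 4.45
position: [0.5819, 0.0505, 0.0616]
tcp_rot: [0.0, 0.99, 0.141, 0.0]
contact_force: [0.2, -1.2, -1.2]
gripper_width: 0.0247
finger_force: 39.2
```

Emit:
inch_along(plan=[[[0, 0, 0], [0, 0, 0.0015], 0.015], [[0, 0, 0], [0, 0, 0.0015], 0.015]])

```text
time_s: 4.65
position: [0.5819, 0.0505, 0.06]
tcp_rot: [-0.0, 0.99, 0.141, 0.0]
contact_force: [-0.0, -0.5, -0.6]
gripper_width: 0.0245
finger_force: 39.2
```

Emit:
inch_along(plan=[[[0, 0, 0], [0, 0, 0.001], 0.015], [[0, 0, 0], [0, 0, 0.001], 0.015]])

```text
time_s: 4.85
position: [0.5825, 0.0506, 0.0598]
tcp_rot: [-0.0, 0.99, 0.141, 0.001]
contact_force: [-1.5, 0.7, 4.5]
gripper_width: 0.0242
finger_force: 39.7
```

Emit:
inch_along(plan=[[[0, 0, 0], [0, 0, 0.001], 0.015], [[0, 0, 0], [0, 0, 0.001], 0.015]])

```text
time_s: 5.05
position: [0.5831, 0.0508, 0.0597]
tcp_rot: [-0.0, 0.99, 0.141, 0.001]
contact_force: [-1.2, 1.4, 8.5]
gripper_width: 0.0247
finger_force: 40.2
```

Contact at 8.5 N. Releasing and backing up.

Emit:
inch_along(plan=[[[0, 0, 0], [0, 0, -0.001], 0.055], [[0, 0, 0], [0, 0, -0.001], 0.055], [[0, 0, 0], [0, 0, -0.001], 0.055], [[0, 0, 0], [0, 0, -0.001], 0.055]])

```text
time_s: 5.45
position: [0.5816, 0.0504, 0.0586]
tcp_rot: [-0.0, 0.99, 0.141, -0.0]
contact_force: [0.8, -0.2, 0.1]
gripper_width: 0.0552
finger_force: 0.0
```

Emit:
inch_along(plan=[[[0, 0, 0], [0, 0, -0.02], 0.055], [[0, 0, 0], [0, 0, -0.06], 0.055], [[0, 0, 0], [0, 0, -0.11], 0.055], [[0, 0, 0], [0, 0, -0.11], 0.055]])

```text
time_s: 5.85
position: [0.5868, 0.0499, 0.1773]
tcp_rot: [0.002, 0.99, 0.141, 0.007]
contact_force: [1.2, -0.3, 1.6]
gripper_width: 0.055
finger_force: 0.0
```

```bash
python3 go.py 0.4472 0.1389 0.17 1.2
```

```text
row [ 0.011 -0.01  -0.917] [-0.1093 -0.1244  0.0051] j [-0.12  0.23  1.62 -0.    1.28  1.17] t 5.85 F [ 1.2 -0.3  1.6] w 0.054990194542319404 0.0
```

Emit:
inch_along(plan=[[[0, 0, -0.917], [-0.109, -0.124, 0], 0.06], [[0, 0, -0.917], [-0.109, -0.124, 0], 0.06], [[0, 0, -0.917], [-0.109, -0.124, 0], 0.06], [[0, 0, -0.917], [-0.109, -0.124, 0], 0.06], [[0, 0, -0.917], [-0.109, -0.124, 0], 0.06]])

```text
time_s: 6.35
position: [0.4402, 0.1405, 0.1682]
tcp_rot: [-0.0, 0.867, 0.498, -0.001]
contact_force: [1.2, -0.1, 1.3]
gripper_width: 0.06
finger_force: 0.0
```

```bash
python3 go.py 0.4472 0.1389 0.17 1.2
```

```text
row [-0.001  0.    -0.159] [ 0.0021  0.0068 -0.0018] j [ 0.05 -0.08  1.97  0.    1.26  0.58] t 6.35 F [ 1.2 -0.1  1.3] w 0.059992190409946446 0.0
```

Emit:
inch_along(plan=[[[0, 0, -0.14], [0, 0, 0], 0.06], [[0, 0, -0.14], [0, 0, 0], 0.06], [[0, 0, -0.14], [0, 0, 0], 0.06]])

```text
time_s: 6.65
position: [0.4425, 0.1391, 0.1687]
tcp_rot: [-0.0, 0.834, 0.552, -0.0]
contact_force: [0.0, 0.3, -0.8]
gripper_width: 0.0599
finger_force: 0.0
```

```bash
python3 go.py 0.4472 0.1389 0.084 1.2
python3 - <<'E'
from h import *; from rig import robot, imaging; import cv2
s=robot.state(); c=imaging.camera("wrist"); M=c["tool_from_camera"]
w=c["img"][:,:,::-1].copy(); t=imaging.camera("top")["img"][120:280,210:400,::-1]; sc=imaging.camera("scene")["img"][170:290,200:390,::-1]
for X in ([.4472,.1389,.095],):
    p=q(s["tcp_rot"]).inv().apply(np.array(X)-s["position"]); p=np.linalg.inv(M)@np.r_[p,1]
    u=(c["cx"]+c["fx"]*p[0]/p[2],c["cy"]+c["fy"]*p[1]/p[2]); print(u)
    cv2.drawMarker(w,(int(u[0]),int(u[1])),(255,0,255),0,12,1)
w=cv2.resize(w,(400,250)); t=cv2.resize(t,(400,337)); sc=cv2.resize(sc,(400,253))
o=np.zeros((600,800,3),'uint8'); o[:250,:400]=w; o[:337,400:]=t; o[340:593,:400]=sc; cv2.imwrite("pics/k1.png",o)
E
```

```text
row [-0.     0.    -0.031] [0.0017 0.0044 0.0847] j [ 0.04 -0.08  1.96  0.    1.26  0.44] t 6.65 F [ 0.   0.3 -0.8] w 0.05989305588750864 0.0
(np.float64(323.3473557521905), np.float64(204.58284551141062))
```

View pics/k1.png

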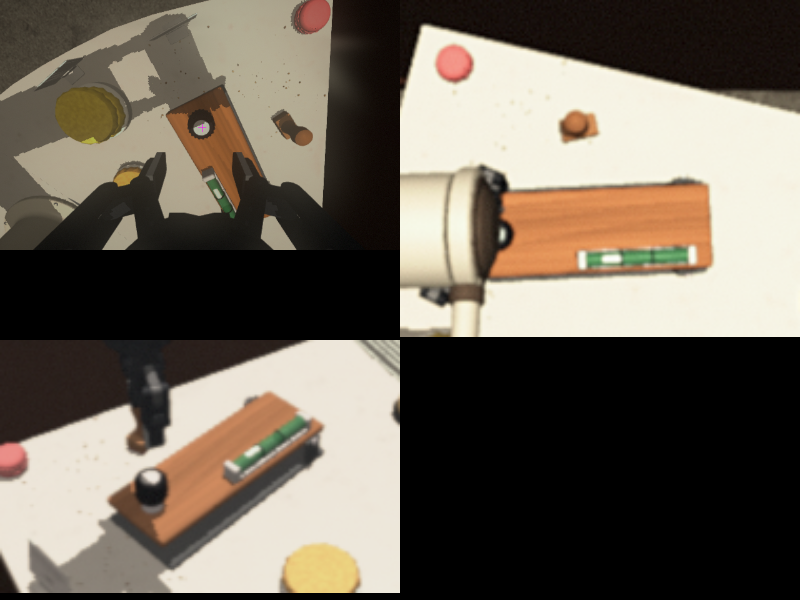

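The stamp stands upright at about (577,125) in the top inset. The knob mark sits on the knob at (202,127). The top camera sees the vial unobstructed. Going down and gripping.

Emit:
inch_along(plan=[[[0, 0, 0], [0.001, 0.004, 0.035], 0.06], [[0, 0, 0], [0.001, 0.004, 0.065], 0.06], [[0, 0, 0], [0.001, 0.004, 0.083], 0.06], [[0, 0, 0], [0.001, 0.004, 0.083], 0.06]], grip_force=70)

```text
time_s: 7.2
position: [0.4442, 0.1383, 0.0832]
tcp_rot: [-0.002, 0.833, 0.553, -0.003]
contact_force: [0.4, -0.3, -0.7]
gripper_width: 0.0604
finger_force: 0.0
```

```bash
python3 go.py 0.4472 0.1389 0.084 1.2
```

```text
row [-0.006  0.003 -0.029] [ 0.0017  0.0025 -0.0008] j [ 0.04  0.05  2.02 -0.    1.07  0.44] t 7.2 F [ 0.4 -0.3 -0.7] w 0.0604339351878322 0.0
```

Emit:
inch_along(plan=[[[0, 0, 0], [0, 0, 0], 0.03], [[0, 0, 0], [0, 0, 0], 0.02], [[0, 0, 0], [0, 0, 0], 0.02], [[0, 0, 0], [0, 0, 0], 0.02], [[0, 0, 0], [0, 0, 0], 0.02]], grip_force=70)

```text
time_s: 7.7
position: [0.4461, 0.1392, 0.0871]
tcp_rot: [-0.001, 0.833, 0.553, -0.0]
contact_force: [-4.9, 2.5, 3.3]
gripper_width: 0.0299
finger_force: 63.2
```

```bash
python3 go.py 0.4472 0.1389 0.084 1.2
```

```text
row [-0.002 -0.001 -0.028] [0.0002 0.0011 0.0031] j [0.04 0.05 2.02 0.   1.08 0.44] t 7.7 F [-4.9  2.5  3.3] w 0.029912286194022735 63.20187347126193
```

Emit:
inch_along(plan=[[[0, 0, 0], [0, 0, 0.004], 0.02], [[0, 0, 0], [0, 0, 0.008], 0.02], [[0, 0, 0], [0, 0, 0.011], 0.02], [[0, 0, 0], [0, 0, 0.011], 0.02]])

```text
time_s: 8.1
position: [0.4462, 0.14, 0.0765]
tcp_rot: [-0.001, 0.833, 0.553, 0.0]
contact_force: [-7.9, 6.5, 8.0]
gripper_width: 0.0298
finger_force: 64.6
```

```bash
python3 go.py 0.4472 0.1389 0.084 1.2
```

```text
row [-0.002 -0.002 -0.028] [-0.0006  0.0013 -0.0076] j [0.04 0.06 2.02 0.   1.05 0.44] t 8.1 F [-7.9  6.5  8. ] w 0.029767745627998887 64.57184800029609
```

Emit:
inch_along(plan=[[[0, 0, 0], [0.0005, -0.0015, 0.002], 0.02], [[0, 0, 0], [0.0005, -0.0015, 0.002], 0.02], [[0, 0, 0], [0.0005, -0.0015, 0.002], 0.02]], grip_force=80)

```text
time_s: 8.4
position: [0.4461, 0.1403, 0.0753]
tcp_rot: [-0.0, 0.833, 0.553, 0.001]
contact_force: [-6.0, 2.0, 8.5]
gripper_width: 0.0292
finger_force: 73.7
```

```bash
cat > bub.py <<'E'
import cv2,sys; from h import *; from rig import robot, imaging
im=imaging.camera("top")["img"]; 
# rectify the vial plane: own x -34 line, own y from -125..+25 about vial
ey=np.array([-.068,.9977,0]); ex=np.array([.9977,.068,0]); c0=np.array([.4232,-.0240,.068])
c=C["top"]
def pix(X):
    p=q(c["rotation"]).inv().apply(X-c["eye"]); return [c["cx"]+c["fx"]*p[0]/p[2],c["cy"]+c["fy"]*p[1]/p[2]]
# canvas: 5 px per mm, x: own y from +75 (left) to -75mm ; y: own x +20(top)..-20
src=np.float32([pix(c0+ey*a+ex*b) for a,b in((.075,.02),(-.075,.02),(-.075,-.02),(.075,-.02))])
H=cv2.getPerspectiveTransform(src,np.float32([[0,0],[750,0],[750,200],[0,200]]))
o=cv2.warpPerspective(im,H,(750,200),flags=cv2.INTER_CUBIC)[:,:,::-1]
if len(sys.argv)>1: cv2.imwrite(sys.argv[1],o)
g=o[80:120].astype(float).mean(0); v=g.max(1)  # median brightness per column
r=g[:,2]; a=75-np.arange(750)/5
print("own y mm: red(bubble/end=high), max(lines=low)")
print([(round(float(a[i])),int(r[i]),int(v[i])) for i in range(50,700,10)])
s=robot.state(); print(s["time_s"],np.round(s["contact_force"],1),np.round(s["position"],4),s["joints"][5],s["finger_force"])
E
python3 bub.py pics/b1.png
```

```text
own y mm: red(bubble/end=high), max(lines=low)
[(65, 249, 251), (63, 242, 242), (61, 183, 200), (59, 119, 165), (57, 89, 154), (55, 92, 157), (53, 95, 158), (51, 95, 158), (49, 97, 160), (47, 99, 162), (45, 99, 162), (43, 97, 160), (41, 99, 161), (39, 97, 159), (37, 99, 161), (35, 100, 163), (33, 100, 163), (31, 100, 162), (29, 100, 164), (27, 101, 165), (25, 101, 164), (23, 92, 148), (21, 76, 119), (19, 72, 116), (17, 88, 142), (15, 97, 159), (13, 99, 162), (11, 99, 161), (9, 97, 160), (7, 97, 159), (5, 97, 161), (3, 97, 160), (1, 94, 158), (-1, 96, 159), (-3, 114, 169), (-5, 170, 202), (-7, 221, 233), (-9, 240, 245), (-11, 242, 247), (-13, 238, 242), (-15, 226, 231), (-17, 228, 234), (-19, 237, 241), (-21, 242, 246), (-23, 243, 246), (-25, 242, 245), (-27, 223, 235), (-29, 167, 201), (-31, 115, 170), (-33, 99, 163), (-35, 101, 164), (-37, 101, 162), (-39, 100, 162), (-41, 98, 161), (-43, 97, 160), (-45, 97, 160), (-47, 97, 160), (-49, 99, 160), (-51, 98, 161), (-53, 92, 158), (-55, 102, 159), (-57, 153, 181), (-59, 229, 230), (-61, 253, 253), (-63, 252, 255)]
8.45 [-5.7  2.5  9. ] [0.4461 0.1403 0.0753] 0.44216257598953573 73.67749067925615
```

View pics/b1.png

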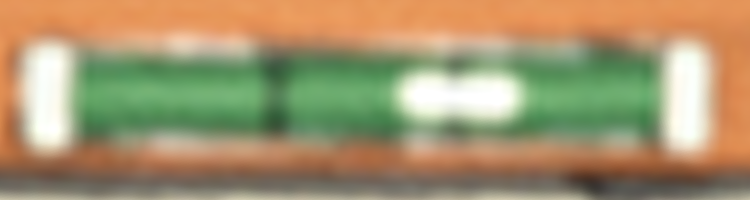

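The bubble spans columns 398–522 with its centre at own −17 mm; the black lines are at 277 and 453, so the middle is at about +2 mm. It needs about 0.8 rad clockwise.

Emit:
inch_along(plan=[[[0, 0, 0.14], [0, 0, 0], 0.02], [[0, 0, 0.28], [0, 0, 0], 0.02], [[0, 0, 0.42], [0, 0, 0], 0.02], [[0, 0, 0.56], [0, 0, 0], 0.02], [[0, 0, 0.7], [0, 0, 0], 0.02]])

```text
time_s: 8.95
position: [0.4458, 0.1402, 0.0753]
tcp_rot: [-0.0, 0.973, 0.232, 0.0]
contact_force: [-7.2, 2.4, 10.6]
gripper_width: 0.0295
finger_force: 74.2
```

Emit:
inch_along(plan=[[[0, 0, 0.06], [0, 0, 0], 0.02], [[0, 0, 0.06], [0, 0, 0], 0.02], [[0, 0, 0.06], [0, 0, 0], 0.02], [[0, 0, 0.06], [0, 0, 0], 0.02]])

```text
time_s: 9.35
position: [0.4458, 0.1402, 0.0753]
tcp_rot: [-0.0, 0.979, 0.205, 0.0]
contact_force: [-7.4, 2.6, 10.0]
gripper_width: 0.0292
finger_force: 74.2
```

```bash
sed -i 's/^print(\[.*/w=np.clip((r-100)\/140,0,1)*(np.abs(a-2)<50); d=np.clip(150-v,0,None)*(np.abs(a-2)<25); print("bubble",(w*a).sum()\/w.sum(),"lines",[(d*a*m).sum()\/(d*m).sum() for m in(a>2,a<2)],"ends",(a[np.where((r>175)\&(a>40))[0][-1]],a[np.where((r>175)\&(a<-40))[0][0]]))/' bub.py; python3 bub.py
```

```text
own y mm: red(bubble/end=high), max(lines=low)
bubble -1.5147180619124307 lines [np.float64(19.69613876911015), np.float64(-16.6132224)] ends (np.float64(60.8), np.float64(-57.80000000000001))
9.4 [-7.2  1.5 10.9] [0.4458 0.1402 0.0753] 1.2021258601537073 74.17570637162498
```

Emit:
inch_along(plan=[[[0, 0, 0.1], [0, 0, 0], 0.02], [[0, 0, 0.14], [0, 0, 0], 0.02], [[0, 0, 0.14], [0, 0, 0], 0.02], [[0, 0, 0.14], [0, 0, 0], 0.02], [[0, 0, 0.14], [0, 0, 0], 0.02]])

```text
time_s: 9.9
position: [0.4458, 0.1402, 0.0754]
tcp_rot: [-0.0, 0.991, 0.136, 0.0]
contact_force: [-7.5, 2.4, 10.4]
gripper_width: 0.0293
finger_force: 74.3
```

```bash
python3 bub.py
```

```text
own y mm: red(bubble/end=high), max(lines=low)
bubble 1.0126143743371443 lines [np.float64(19.685495671259606), np.float64(-15.886479638009048)] ends (np.float64(60.8), np.float64(-57.80000000000001))
9.95 [-7.6  3.3 11.5] [0.4458 0.1402 0.0753] 1.3420633048786734 74.26332756935153
```

Emit:
inch_along(plan=[[[0, 0, 0.025], [0, 0, 0], 0.02], [[0, 0, 0.025], [0, 0, 0], 0.02], [[0, 0, 0.025], [0, 0, 0], 0.02], [[0, 0, 0.025], [0, 0, 0], 0.02], [[0, 0, 0.025], [0, 0, 0], 0.02]])

```text
time_s: 10.45
position: [0.4458, 0.1403, 0.0754]
tcp_rot: [-0.0, 0.992, 0.124, 0.0]
contact_force: [-7.0, 1.8, 10.5]
gripper_width: 0.0291
finger_force: 74.3
```

Emit:
inch_along(plan=[[[0, 0, 0], [0, 0, 0], 0.02], [[0, 0, 0], [0, 0, 0], 0.02], [[0, 0, 0], [0, 0, 0], 0.02], [[0, 0, 0], [0, 0, 0], 0.02], [[0, 0, 0], [0, 0, 0], 0.02]])

```text
time_s: 10.95
position: [0.4458, 0.1403, 0.0754]
tcp_rot: [-0.0, 0.992, 0.124, 0.0]
contact_force: [-7.5, 2.2, 10.5]
gripper_width: 0.0295
finger_force: 74.3
```

```bash
python3 bub.py pics/b2.png; python3 - <<'E'
from rig import robot, imaging; import cv2,numpy as np
t=imaging.camera("top")["img"][120:290,190:450,::-1]; t=cv2.resize(t,(750,390)); b=cv2.imread("pics/b2.png"); cv2.imwrite("pics/f.png",np.vstack([b,t]))
E
```

```text
own y mm: red(bubble/end=high), max(lines=low)
bubble 1.8707048289132735 lines [np.float64(19.697653181774637), np.float64(-15.7938628488054)] ends (np.float64(60.8), np.float64(-57.80000000000001))
11.0 [-7.   2.3 10.4] [0.4458 0.1403 0.0754] 1.3669645677991402 74.27917055902071
```

View pics/f.png

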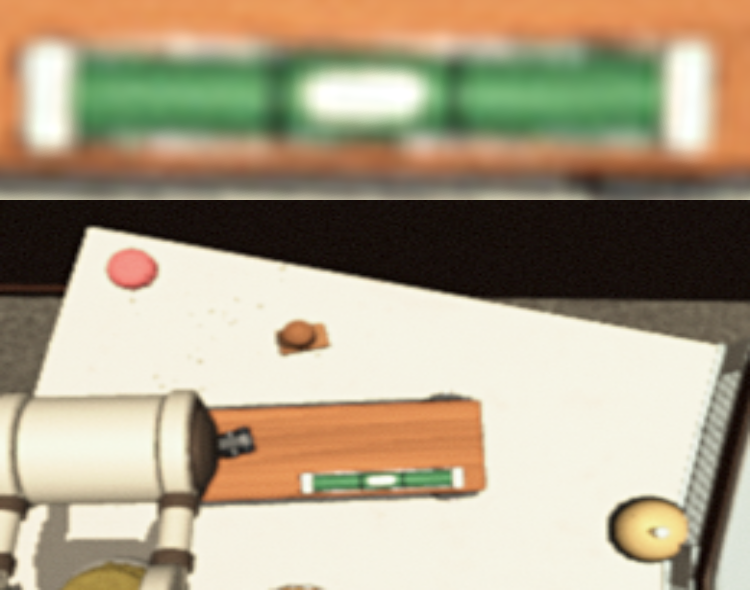

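The bubble at columns 302–428 lies centred between the lines at 277 and 453. The stamp is upright at (300,335), and the macaron and bell haven't moved. A reading of 10.5 N means about 9 mm of press. Handing in.

```bash
python3 -c "
from rig import robot, imaging; print(robot.job_done())"
```

```text
the job is handed in; nothing more can be done
None
```

The job is handed in at 11 s: the stamp stands upright on the counter, the knob is still gripped and pressed about 9 mm down (estimated from the force), the bubble is centred between the lines, and the macaron and bell were left where they were; the hand-in returned no verdict.

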